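# Fill the bush bin and press its label holder home

## Task

Raise the hinged tray by its bar handle so that the three brass bushes tip into the grey bin, without touching the bushes with the gripper, and lower the tray flat again. Then take the label holder (the wider of the two plates standing in the rack) and push it upright down behind the steel lip on the bin's low front, against the spring in the pocket, until it is fully home. The job finishes while you are still holding it pressed down with the gripper, ready for a colleague to lock it; leave everything else on the bench where it is.

Things in the scene. Friction and masses are not known exactly. Their poses are not given: they have to be found in the camera images.
- bin: Grey steel open bin, fixed to the table, 140 mm along its x, 150 mm along its y, walls 4 mm thick. Origin: centre of its underside on the table; z up; its low front wall faces its own -x (towards the robot, give or take its yaw) and its top is 82 mm above the table; the other three walls are 100 mm high. On the outside of the front wall sits the label pocket; on its +y side sits the hinged tray.
- pocket (a point): Centre of the top of the sprung stop at rest, in the label pocket; axes as the bin. Offset in the bin frame (-76, 0, 52) mm. The pocket is open at the top: 12 mm wide along x between the bin's front wall (top 82 mm above the table) and the lip (top 66 mm, with a flared lead-in up to 74 mm), 68 mm long along y between two cheeks (tops at 66 mm). This point does not move with the stop.
- clip (a joint): Travel of the sprung stop in the pocket, m: 0 at rest, grows as it is pressed down, hard stop at 0.008. It resists with 4 N at the start and 12 N at full travel.
- tray (a joint): Tilt of the sheet steel tray, rad: 0 lying flat, grows as its handle is raised, stop at 1.25. It falls back to flat by itself if let go; the bushes all slide out by about 1.1. Tray 94 mm wide (along bin x), floor 140 mm long, walls 30 mm high, open at the end over the bin, 0.3 kg.
- tray_hinge (a point): Middle of the tray's hinge axis, which runs along the bin's x; axes as the bin. Offset in the bin frame (0, 62, 115) mm. Fixed.
- tray_handle (a point): Middle of the tray's handle, a round steel bar 12 mm in diameter and parallel to the hinge, 74 mm clear between its two arms. It moves with the tray: with the tray flat it lies 175 mm out (bin +y) and 20 mm above the hinge axis (135 mm above the table), 65 mm clear of the tray's end wall and with nothing under it for 120 mm.
- bush1: Brass spacer bush, ring 24 mm outside, 12 mm bore, 20 mm long, 58 g, standing in the tray. Origin: centre of its underside.
- bush2: A second such bush, also in the tray.
- bush3: A third such bush, also in the tray.
- rack: Dark steel rack fixed to the table, 40 mm (x) by 180 mm (y), 30 mm high, with two slots end to end, 11 mm wide and 20 mm deep, centred 42 mm to either side of its middle along y. One holds the label holder, the other the striker plate. Origin: centre of its underside.
- holder: Label holder: grey plastic plate with a blank paper card on both faces, 8 mm thick (its x), 60 mm wide (its y), 85 mm tall (its z, up), about 50 g, standing in one slot of the rack with its top 95 mm above the table. Same on both faces. Origin: centre of its lower edge face. Grip it across the 8 mm near its top: at home its lower edge is 44 mm and its top 129 mm above the table, the bin's front wall reaching 38 mm up its back.
- striker: Zinc striker plate with a window, 8 mm thick (x), 44 mm wide (y), 70 mm tall, standing in the other slot of the rack. Leave alone. Origin: centre of its lower edge face.
- housing: Cream plastic switch housing 60 x 85 mm, 54 mm high, lying beyond the rack. Leave alone. Origin: centre of underside.
- lever: Red-painted door lock lever, about 120 mm long (its y), 14 mm high, lying near the robot. Leave alone. Origin on its underside.
- screwdriver: Screwdriver lying near the robot on the left. Leave alone.
- barrel: Loose steel cam lock barrel, 28 mm in diameter and 28 mm high, near the robot on the right. Leave alone. Origin: centre of underside.
- oiler: White oil bottle, 40 mm in diameter, 90 mm high, beyond the bin. Leave alone. Origin: centre of underside.
Mind the look-alikes: they are no part of the job. Leave any purple look-alike of the bush3 alone.

How it is judged:
By the outcome, as a careful person would: the job done as asked, in the order asked, and still so for the second after the job is handed in, while the arm keeps its last pose, push and grip.
It also fails if it takes over 61 s, if anything falls off the work surface, if the arm or the gripper's body presses on something with over 40 N, if the wrist force passes 120 N, or if a joint passes its speed limit or range.

## Robot

A 6-joint arm with a two-finger parallel gripper is mounted at the origin on the work surface. World frame = base frame: x ahead of the robot, y to its left, z up, the work surface at z = 0. Lengths are in mm, angles in rad, forces in N, time in s.
With the tool pointing down it reaches from about 300 to 825 mm from the base axis. Payload 5.4 kg.
Tool frame: the origin (TCP) lies at the very end of the fingers, on their centre line; the grasp point (between the pads) lies 19 mm behind it; z points along the fingers, y is the line along which they close (so a half turn about z gives the same grasp; the last joint's range is limited). The gripper opens to 92 mm and grips with 3 to 60 N. Pads are 20 mm wide; open, the fingers measure 128 mm over their backs; the gripper's body (75 mm by 189 mm) begins 69 mm behind the grasp point.
Start: joints at [-1.449, 0.158, 1.597, -0, 1.386, -0.21], TCP at [187.28, -543.629, 214.601] pointing down, gripper open.
Joint ranges: [-2.91, 2.91], [-0.94, 2.29], [0.18, 2.7], [-1.29, 4.43], [0.17, 2.64], [-3, 3]. Speed limits (rad/s): [2.57, 2.57, 3.14, 3.14, 3.14, 3.14].

## Interface

Orientations are given as a unit quaternion [x, y, z, w].
In Python, from bench import bot gives the robot as it stands.
- The arm moves only by the tool arm_command, never from a script. Its argument "motion" is a list of rows, each a list of 2 entries, a list of its own where there are three numbers: the shift along the tool's x, y, z in cm, then the turn, a rotation vector about the tool's x, y, z in degrees. A call has 1 to 5 rows; each row shifts and turns the commanded pose from where the row before left it, along the tool's axes as they then stand; what a row does not reach is not made up. A row lasts 1/8 s, in which the tool goes at most 62.5 mm and 10.7 degrees, less where a joint would pass 70% of its speed; a pose out of reach is approached as far as the arm can. A call with a gripper value outside its range is refused whole. "gripper" is the opening, from 0 (shut) to 1 (fully open), set as the call begins (left out, the last holds). The fingers move at their own pace and stop on an object; "grip_force" is the grip in N (left out, the last holds). Time passes only in rows, so rows that do not move let the fingers close. It gives the time, the measured TCP pose, the force, the opening and the grip force at its end, in the units of the state.
- bot.get_state(): the state, without advancing time (a new reading comes with each control period).
- bot.capture(name): name is "scene" or "top"; returns a dict with "frame" (384x512x3 uint8, blue, green, red), "z_map" (384x512 float32, mm along the optical axis (not along the pixel's ray), 0 where there is no reading), "intrinsics" (3x3 intrinsics, pixels), "R" (3x3) and "t" (3): a world point X has camera coordinates R X + t. Camera axes: x right, y down, z forward; pixel columns grow to the right and rows downward; lengths in mm; the calibration is good to about 2 mm. A picture is of the moment at which its call begins.
- bot.sign_off(): hands the job in; it is judged then, once.
The state is a dict: "time": time; "joints": joint angles; "dq": joint speeds; "joint_efforts": joint torques, N m; "tool_pos": TCP position; "ee_rot": TCP orientation; "force": force on the tool from outside, world axes, zero at the start; "moment": the same for the moment, N m; "width": finger opening in mm; "gripper_force": force on a finger pad.
Only numpy, scipy, OpenCV 4.12 (cv2) and the standard library are available. Lean on these libraries where they do the work, as an engineer would, in place of code of your own. Each camera call takes 0.05 s, during which the arm holds its last target. There are 200 camera calls.

## Working session

There is one attempt and no reset: what is moved stays moved. The work goes in short steps, Python scripts to look and compute and a tool call to move; the robot and the scene stay as the last step left them, time stands still between calls to the robot, and variables do not carry over. Pictures are saved under pics/ and viewed, at most 10 in all, crops included, and the job is handed in when it is done.

Besides the shell and the picture viewer there is one more tool, called after ">>>" as name(argument=value, ...) on one line, values as JSON. arm_command: Moves the arm, as the interface text tells. Its arguments: {"type":"object","properties":{"motion":{"type":"array"},"gripper":{"type":"number"},"grip_force":{"type":"number"}},"required":["motion"]}

```bash
ls; mkdir -p pics
cat > h.py <<'E'
import numpy as np, cv2
from bench import bot
def cap(n):
    c=bot.capture(n); return {k:(np.array(v) if not isinstance(v,str) else v) for k,v in c.items()}
def pts(c):
    z=c['z_map']; h,w=z.shape; u,v=np.meshgrid(np.arange(w),np.arange(h)); K=c['intrinsics']
    P=np.stack([(u-K[0,2])/K[0,0]*z,(v-K[1,2])/K[1,1]*z,z],-1)
    X=(P-c['t'])@c['R']; X[z==0]=np.nan; return X
def ray(c,u,v,h):
    d=c['R'].T@np.linalg.inv(c['intrinsics'])@np.array([u,v,1.]); o=-c['R'].T@c['t']; return o+d*(h-o[2])/d[2]
def proj(c,X):
    p=c['intrinsics']@(c['R']@np.array(X,float)+c['t']); return p[:2]/p[2]
E
python3 - <<'E'
from h import *
for n in ('scene','top'):
    c=cap(n); np.savez(f'{n}0.npz',**c); cv2.imwrite(f'pics/{n}0.png',cv2.resize(c['frame'],(768,576)))
    print(n,-c['R'].T@c['t'],c['R'][2],c['intrinsics'][0,0])
print(bot.get_state())
E
```

```text
pics
scene [889.35114157 604.57718208 649.61211993] [-0.38841741 -0.7105821  -0.58668987] 404.29074205444607
top [ 433.75396308  -50.34338762 1169.60529842] [ 0.11471672 -0.00355733 -0.99339188] 462.98301385793565
{'time': 0.1, 'joints': array([-1.44911611e+00,  1.58960714e-01,  1.59803922e+00, -3.00574883e-05,
        1.38618498e+00, -2.10134232e-01]), 'dq': array([-0.00210824, -0.00236033, -0.0020618 , -0.00094427, -0.00063129,
       -0.00086052]), 'joint_efforts': array([ 5.13478444e-04, -3.86505139e+01, -3.22960818e+01,  7.03308242e-02,
        3.39392305e-02, -4.68210123e-05]), 'tool_pos': array([ 187.19760242, -543.11176813,  213.76518682]), 'ee_rot': array([ 9.86268166e-01,  1.65149844e-01,  2.04421026e-05, -7.96001345e-04]), 'force': array([0.79104644, 0.96340436, 0.61289761]), 'moment': array([-0.00495631,  0.00923449,  0.04591049]), 'gripper_force': 0.0, 'width': 91.96861651189384}
```

View pics/scene0.png

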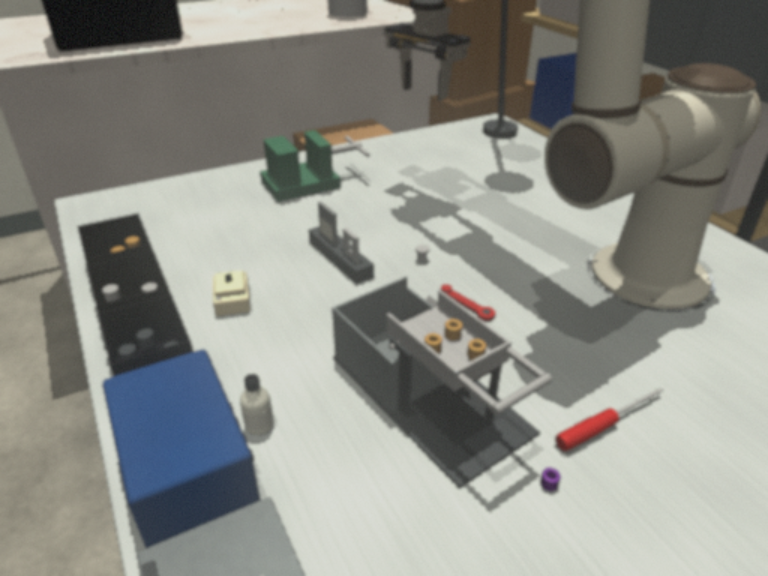

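View pics/top0.png

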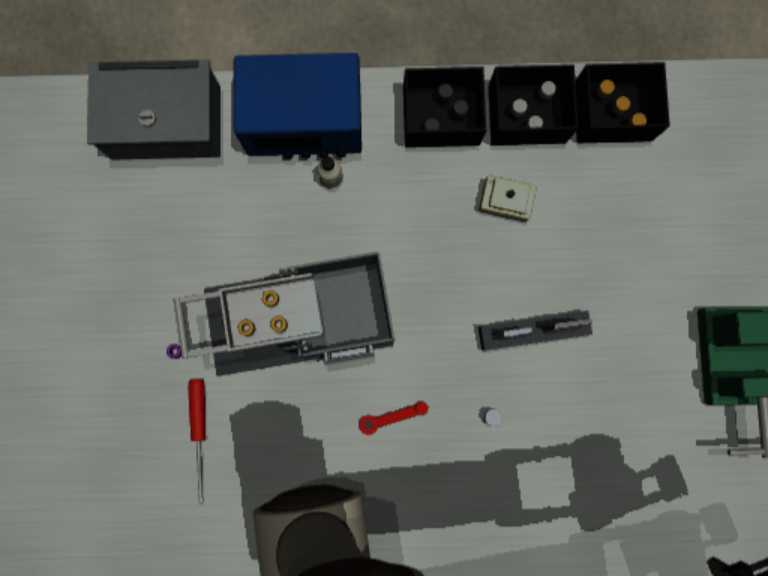

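The scene view shows the bin with its tray and three bushes (tray about 450,340; handle about 520,380). The rack is at about (340,250), with the taller plate at the far end, (327,222). In the top view the handle is at (190,325), the bin at (350,310) and the rack at (535,330). The plates are at (517,332) and (570,323), and the purple decoy at (174,351) sits under the handle's corner.

Run:
```python
from h import *
for n in ('top','scene'):
    c=dict(np.load(f'{n}0.npz')); X=pts(c); 
    def rep(name,m):
        m=m&np.isfinite(X[...,2]); P=X[m]
        if len(P)<5: print(n,name,len(P)); return
        r=cv2.minAreaRect(P[:,:2].astype(np.float32)); print(n,name,len(P),'med',np.median(P,0).round(1),'rect',np.round(r[0],1),np.round(r[1],1),round(r[2],2),'z',np.percentile(P[:,2],[2,50,98]).round(1))
    x,y,z=np.moveaxis(X,-1,0)
    f=X[(z<20)&(z>-20)]; print('table z',np.median(f[:,2]))
    R=(x>330)&(x<560)&(y>-330)&(y<-90)
    rep('rackplates',R&(z>45)&(z<120))
    for lo,hi in ((-200,-160),(-280,-200)): rep(f'plate{lo}',R&(z>45)&(y>lo)&(y<hi)&(z<120)); 
    rep('racktop',R&(z>22)&(z<36))
    B=(x>330)&(x<600)&(y>-90)&(y<300)
    rep('binhigh',B&(z>92)&(z<107)&(y<60)); rep('bin+tray',B&(z>60)&(z<160))
    rep('handle',B&(z>125)&(z<150)); rep('handle out',B&(z>120)&(z<150)&(y>165))
    rep('bushes',B&(z>128)&(z<150)&(y<165))
    rep('under handle',B&(z<120)&(z>8)&(y>170))
```

```text
table z -0.9799472771104956
top rackplates 79 med [ 496.6 -275.    78.1] rect [ 497.3 -276.6] [ 8.1 44.5] 7.0 z [46.8 78.1 82.2]
top plate-200 0
top plate-280 48 med [ 495.3 -263.6   78.4] rect [ 496.  -266.9] [ 8.  24.8] 7.86 z [46.4 78.4 81.6]
top racktop 658 med [ 491.5 -267.9   28.3] rect [ 436.3 -278.9] [173.1 102.6] 0.29 z [23.6 28.3 33.2]
top binhigh 88 med [544.5 -73.3  99.1] rect [545.2 -72.9] [109.8   4.1] 8.33 z [ 94.4  99.1 102.3]
top bin+tray 3722 med [528.  100.7 117.1] rect [526.4  82.7] [328.6 147. ] 89.75 z [ 68.3 117.1 145.4]
top handle 1133 med [519.4 162.9 138.6] rect [528.3 137.9] [113.5 212. ] 8.31 z [126.1 138.6 146.8]
top handle out 562 med [522.8 213.8 138.6] rect [518.9 200.3] [91.7 85.6] 8.91 z [124.5 138.6 145.7]
top bushes 539 med [517.7 103.3 138.8] rect [532.8 101.7] [ 94.5 139.1] 8.35 z [129.2 138.8 147.1]
top under handle 565 med [400.6 239.8  20.7] rect [467.6 237.2] [115.6 256.1] 66.68 z [  8.2  20.7 114.8]
table z -0.26034717001378377
scene rackplates 128 med [ 497.1 -273.3   68. ] rect [ 496.8 -291.7] [12.  77.6] 5.21 z [45.9 68.  81.9]
scene plate-200 0
scene plate-280 74 med [ 496.3 -259.6   69.1] rect [ 494.  -266.3] [11.8 26.4] 2.2 z [47.7 69.1 80.7]
scene racktop 327 med [ 499.2 -257.1   28.9] rect [ 434.5 -279.3] [172.8 102.4] 0.72 z [22.5 28.9 34. ]
scene binhigh 158 med [546.6 -72.2  97.3] rect [543.  -73.9] [115.    8.7] 9.9 z [ 92.2  97.3 101.3]
scene bin+tray 4886 med [530.6 105.  121.8] rect [529.5  80.2] [333.6 141. ] 89.98 z [ 63.8 121.8 145. ]
scene handle 2237 med [520.7 149.8 137.2] rect [530.9 136.9] [108.6 212.8] 8.45 z [125.7 137.2 145.5]
scene handle out 1039 med [526.3 198.4 138.1] rect [517.8 200.5] [94.  83.4] 7.79 z [121.6 138.1 145.3]
scene bushes 1104 med [516.6 104.8 136.7] rect [531.1 100.5] [ 97.7 141.4] 8.03 z [128.5 136.7 145.6]
scene under handle 893 med [424.7 245.6  22.2] rect [469.  236.4] [116.2 255.5] 67.19 z [  8.3  22.2 116.9]
```

Run:
```python
from h import *
for n in ('top','scene'):
    c=dict(np.load(f'{n}0.npz')); X=pts(c); x,y,z=np.moveaxis(X,-1,0); ok=np.isfinite(z)
    def rep(name,m):
        P=X[m&ok]
        if len(P)<5: print(n,name,len(P)); return
        r=cv2.minAreaRect(P[:,:2].astype(np.float32)); print(n,name,len(P),'mean',P.mean(0).round(1),'rect',np.round(r[0],1),np.round(r[1],1),round(r[2],2),'z',np.percentile(P[:,2],[2,50,98]).round(1))
    R=(x>440)&(x<560)&(y>-430)&(y<-200)
    rep('rack',R&(z>20)&(z<36)); rep('all',R&(z>20)&(z<120))
    for lo,hi in ((-302,-200),(-420,-302)): rep(f'plate{lo}',R&(z>42)&(y>lo)&(y<hi)&(z<120)); 
    rep('holder top',R&(z>84)&(z<110)&(y<-300))
    a=np.radians(8.3); ux=np.array([np.cos(a),np.sin(a)]); uy=np.array([-ux[1],ux[0]])
    bx=x*ux[0]+y*ux[1]; by=x*uy[0]+y*uy[1]
    B=(x>330)&(x<640)&(y>-100)&(y<300)&(z>60)&(z<160)&ok
    # outer far bar
    P=np.stack([bx,by,z],-1)[B]; print('by range',np.percentile(P[:,1],[.3,99.7]),'bx',np.percentile(P[:,0],[.3,99.7]))
    m=B&(z>122); q=np.stack([bx,by,z],-1)[m]; e=np.percentile(q[:,1],99.7); q=q[q[:,1]>e-12]; 
    l=np.polyfit(q[:,0],q[:,1],1); print('bar edge',e,'bx',np.percentile(q[:,0],[1,99]),'by mean',q[:,1].mean(),'z',np.percentile(q[:,2],[5,50,95]),'slope',l[0])
    w=np.stack([bx,by,z],-1)[B&(z<106)&(z>90)]
    # far -y wall
    lo=np.percentile(w[:,1],1); s=w[w[:,1]<lo+6]; print('-y wall outer',lo,'mean',s[:,1].mean(),'bx',np.percentile(s[:,0],[1,99]),'slope',np.polyfit(s[:,0],s[:,1],1)[0])
    s=w[(w[:,1]<lo+70)&(w[:,1]>lo+10)]; 
    print('+x wall bx',np.percentile(s[:,0],[2,50,98]))
    fr=np.stack([bx,by,z],-1)[(x>330)&(x<640)&(y>-100)&(y<60)&(z>58)&(z<88)&ok]; 
    s=fr[fr[:,0]<np.percentile(fr[:,0],1)+20]; print('front',np.percentile(fr[:,0],[1,20,50]),s.mean(0))
    for nm,zz in (('front top',(77,87)),('lip',(62,77))):
      s=np.stack([bx,by,z],-1)[(y>-90)&(y<60)&(x>400)&(x<520)&(z>zz[0])&(z<zz[1])&ok]; 
      if len(s): print(nm,len(s),np.percentile(s,[2,50,98],axis=0).round(1).tolist())
```

```text
top rack 941 mean [ 501.7 -315.    28.6] rect [ 502.4 -318.8] [ 40.1 181.1] 6.82 z [23.7 28.7 33.1]
top all 1152 mean [ 501.8 -316.7   38.1] rect [ 502.4 -318.8] [ 40.1 181.1] 6.82 z [24.  29.2 95. ]
top plate-302 80 mean [ 496.7 -274.4   75. ] rect [ 497.3 -276.6] [ 8.1 44.5] 7.0 z [46.3 78.1 82.2]
top plate-420 125 mean [ 506.2 -356.6   86.7] rect [ 506.7 -360.4] [ 9.  60.6] 6.4 z [49.1 92.9 96.9]
top holder top 94 mean [ 507.2 -360.    93.5] rect [ 507.2 -360.4] [ 8.  60.6] 6.4 z [87.5 93.5 97.1]
by range [-152.3104765  163.6586392] bx [451.78227739 611.56484338]
bar edge 164.92629997293707 bx [497.10833243 585.0734348 ] by mean 158.10013101707221 z [134.48848375 138.90193286 142.36186198] slope -0.0006227001441448406
-y wall outer -152.57809301295777 mean -150.59326167789274 bx [472.79027704 610.5858999 ] slope 0.001975056890568537
+x wall bx [607.80615906 609.46192149 612.23209083]
front [451.32398865 456.71158449 473.39256346] [456.72265167 -77.18872283  69.61332553]
front top 105 [[471.9, -146.8, 77.3], [474.0, -78.3, 81.2], [476.2, -11.6, 85.5]]
lip 164 [[451.3, -144.0, 63.2]
[... 511 characters left out ...]
 [ 506.4 -362. ] [ 9.2 64.4] 8.09 z [84.1 92.7 96.4]
by range [-153.38346348  164.18771007] bx [453.83072303 611.2126432 ]
bar edge 164.43164297118085 bx [496.46569875 585.6849352 ] by mean 160.22009471328116 z [133.41586894 139.11409289 141.29445124] slope -0.009300889049767017
-y wall outer -154.42726612196142 mean -150.58659564708893 bx [471.30397251 609.75421972] slope 0.00042705823330577896
+x wall bx [605.8784353  609.56806609 611.231814  ]
front [452.82235334 475.24229513 551.55121858] [ 462.52362423 -113.09362962   74.45142284]
front top 98 [[470.1, -151.7, 77.1], [474.5, -137.7, 81.1], [500.8, -84.7, 86.6]]
lip 153 [[451.3, -151.4, 62.2], [474.0, -126.5, 70.0], [501.5, -94.9, 76.7]]
```

Run:
```python
from h import *
c=dict(np.load('top0.npz')); f=c['frame']
a=cv2.resize(f[165:255,100:270],(800,424),interpolation=cv2.INTER_CUBIC)
c=dict(np.load('scene0.npz')); f=c['frame']; b=cv2.resize(f[120:200,190:270],(400,400)) ; 
cv2.imwrite('pics/crop1.png',np.vstack([a[:,:],cv2.resize(f[130:200,190:360],(800,330))[:176*1]]) if 0 else a)
```

```text
(no output)
```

View pics/crop1.png

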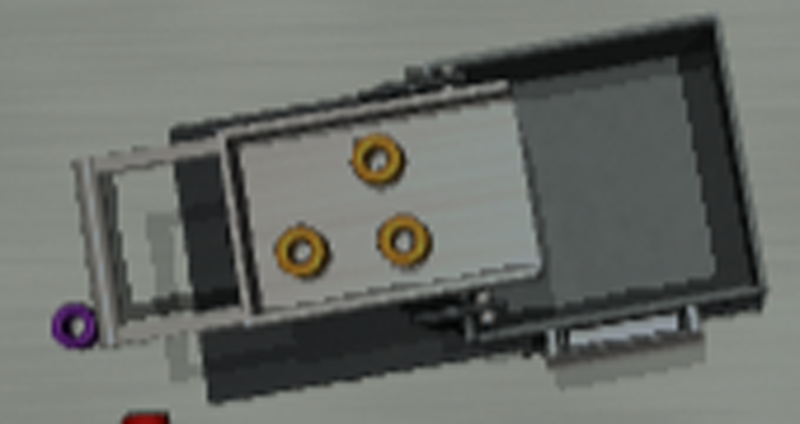

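The bin is at about (547, 1) with yaw 8.3°. The handle is at about (513, 235.5, 134), the pocket at about (472, -10), and the holder at about (507, -360) with yaw 6.6°. I'll go above the handle first.

>>> arm_command(motion=[[[0,0,0],[0,0,5.3]],[[0,0,0],[0,0,5.4]],[[2.9,-4.8,0],[0,0,0]],[[2.9,-4.8,0],[0,0,0]],[[2.9,-4.8,0],[0,0,0]]], gripper=0.45, grip_force=15)

```text
time: 0.72
tool_pos: [252.9, -386.7, 214.0]
ee_rot: [0.997, 0.072, 0.0, -0.0]
force: [0.9, 0.8, -0.2]
width: 43.8
gripper_force: 0.0
```

>>> arm_command(motion=[[[2.9,-4.8,0],[0,0,0]],[[2.9,-4.8,0],[0,0,0]],[[2.9,-4.8,0],[0,0,0]],[[2.9,-4.8,0],[0,0,0]],[[2.9,-4.8,0],[0,0,0]]])

```text
time: 1.35
tool_pos: [361.6, -128.3, 214.4]
ee_rot: [0.997, 0.072, 0.0, 0.0]
force: [1.4, -0.0, 0.0]
width: 41.5
gripper_force: 0.0
```

>>> arm_command(motion=[[[2.9,-4.8,0],[0,0,0]],[[2.9,-4.8,0],[0,0,0]],[[2.9,-4.8,0],[0,0,0]],[[2.9,-4.8,0],[0,0,0]],[[2.9,-4.8,0],[0,0,0]]])

```text
time: 1.98
tool_pos: [470.3, 130.3, 214.3]
ee_rot: [0.997, 0.073, -0.0, 0.0]
force: [0.5, -0.9, -0.3]
width: 41.6
gripper_force: 0.0
```

>>> arm_command(motion=[[[2.9,-4.8,0],[0,0,0]],[[2.9,-4.8,0],[0,0,0]],[[0,0,0],[0,0,0]]])

```text
time: 2.35
tool_pos: [513.5, 234.4, 213.3]
ee_rot: [0.997, 0.075, -0.001, -0.0]
force: [0.1, -0.4, -0.1]
width: 41.5
gripper_force: 0.0
```

```bash
cat >> h.py <<'E'
A=np.radians(8.3); RB=np.array([[np.cos(A),np.sin(A),0],[-np.sin(A),np.cos(A),0],[0,0,1]])
from scipy.spatial.transform import Rotation as Rn
def goto(P,yaw):
    "shift in tool axes cm to world point P, and turn deg (about tool) to reach tool-down with tool-x yaw (deg)"
    s=bot.get_state(); R=Rn.from_quat(s['ee_rot']); y=np.radians(yaw)
    W=Rn.from_matrix(np.array([[np.cos(y),np.sin(y),0],[np.sin(y),-np.cos(y),0],[0,0,-1.]]))
    print('t',s['time'],'pos',s['tool_pos'].round(1),'F',s['force'].round(1),'w',round(s['width'],1),'gf',s['gripper_force'])
    d=np.array(P)-s['tool_pos']
    print('shift old axes',(R.inv().apply(d)/10).round(2),'new axes',(W.inv().apply(d)/10).round(2),'turn',(np.degrees((R.inv()*W).as_rotvec())).round(2),'j',s['joints'].round(2))
def binw(p): 
    return RB.T@(np.array([541.5,-78,0])+np.array(p,float))
E
python3 - <<'E'
from h import *
print(binw([0,237,135]),binw([-76,0,52]))
goto(binw([0,237,135-19]),8.3)
E
```

```text
[512.87557882 235.5034833  135.        ] [471.88403849  -9.98519998  52.        ]
t 2.35 pos [513.5 234.4 213.3] F [ 0.1 -0.4 -0.1] w 41.5 gf 0.0
shift old axes [-0.03 -0.11  9.73] new axes [-0.04 -0.11  9.73] turn [-0.03  0.11  0.25] j [0.21 0.13 1.63 0.   1.38 1.64]
```

>>> arm_command(motion=[[[0,-0.1,3.3],[0,0,0]],[[0,0,3.2],[0,0,0]],[[0,0,3.0],[0,0,0]],[[0,0,0],[0,0,0]]])

```text
time: 2.85
tool_pos: [511.0, 231.2, 117.0]
ee_rot: [0.997, 0.072, -0.003, 0.001]
force: [0.0, -0.4, 0.5]
width: 41.6
gripper_force: 0.0
```

>>> arm_command(motion=[[[0,0,0],[0,0,0]],[[0,0,0],[0,0,0]],[[0,0,0],[0,0,0]]], gripper=0, grip_force=12)

```text
time: 3.22
tool_pos: [514.3, 233.7, 121.0]
ee_rot: [0.997, 0.072, 0.001, -0.001]
force: [-1.0, 13.8, 1.9]
width: 13.1
gripper_force: 6.4
```

Run:
```python
from h import *
goto(binw([0,237,135-19]),8.3)
c=cap('scene'); f=c['frame']
cv2.imwrite('pics/g1.png',cv2.resize(f[130:330,200:440],(720,600),interpolation=cv2.INTER_CUBIC))
```

```text
t 3.225 pos [514.3 233.7 121. ] F [-1.  13.8  1.9] w 13.1 gf 6.401980966329575
shift old axes [-0.11 -0.2   0.5 ] new axes [-0.11 -0.2   0.5 ] turn [-0.13 -0.15 -0.01] j [0.21 0.22 1.72 0.   1.2  1.64]
```

View pics/g1.png

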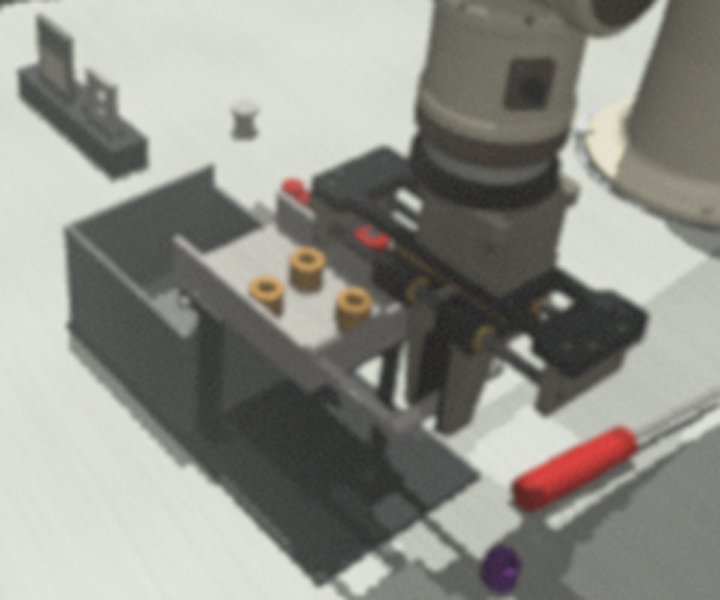

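The gripper is around the bar, near (440,400) in this crop, and the bushes are untouched. The sideways 14 N shows the bar sits about 2 mm further out, so I'll correct that and begin lifting.

>>> arm_command(motion=[[[0,-0.2,0],[0,0,0]],[[0,0.18,-1.0],[0,0,0]],[[0,0.18,-1.0],[0,0,0]],[[0,0.3,-1.0],[0,0,0]],[[0,0.3,-1.0],[0,0,0]]])

```text
time: 3.9
tool_pos: [515.2, 225.8, 160.9]
ee_rot: [0.997, 0.072, 0.001, -0.001]
force: [2.7, 4.1, -0.8]
width: 11.4
gripper_force: 12.0
```

Run:
```python
from h import *
goto(binw([0,62+165.6,115+60-19]),8.3)
```

```text
t 3.9 pos [515.2 225.8 160.9] F [ 2.7  4.1 -0.8] w 11.4 gf 11.996006816625595
shift old axes [-0.09 -0.05  0.49] new axes [-0.09 -0.05  0.49] turn [-0.1  -0.12  0.01] j [0.2  0.17 1.69 0.   1.28 1.62]
```

Gripped, with low forces. I'll keep following the arc.

>>> arm_command(motion=[[[0,0.4,-0.95],[0,0,0]],[[0,0.4,-0.95],[0,0,0]],[[0,0.52,-0.9],[0,0,0]],[[0,0.52,-0.9],[0,0,0]],[[0,0.62,-0.82],[0,0,0]]])

```text
time: 4.53
tool_pos: [518.7, 202.7, 207.0]
ee_rot: [0.997, 0.073, 0.001, -0.002]
force: [2.4, 8.4, 4.2]
width: 11.5
gripper_force: 12.0
```

>>> arm_command(motion=[[[0,0.62,-0.82],[0,0,0]],[[0,0.71,-0.75],[0,0,0]],[[0,0.71,-0.75],[0,0,0]],[[0,0.79,-0.66],[0,0,0]],[[0,0.79,-0.66],[0,0,0]]])

```text
time: 5.15
tool_pos: [524.0, 166.9, 244.4]
ee_rot: [0.997, 0.073, 0.002, -0.002]
force: [0.5, 7.3, 6.6]
width: 11.7
gripper_force: 12.0
```

Run:
```python
from h import *
goto(binw([0,62+104.9,115+141.5-19]),8.3)
```

```text
t 5.15 pos [524.  166.9 244.4] F [0.5 7.3 6.6] w 11.7 gf 11.992790848016739
shift old axes [-0.11  0.07  0.69] new axes [-0.11  0.06  0.69] turn [-0.23 -0.23  0.07] j [0.09 0.07 1.63 0.   1.43 1.51]
```

>>> arm_command(motion=[[[0,0.85,-0.5],[0,0,0]],[[0,0.85,-0.5],[0,0,0]],[[0,0.92,-0.42],[0,0,0]],[[0,0.92,-0.42],[0,0,0]],[[0,0.9,-0.3],[0,0,0]]])

```text
time: 5.78
tool_pos: [530.7, 122.3, 267.4]
ee_rot: [0.997, 0.073, 0.003, -0.001]
force: [-1.9, 6.1, 14.7]
width: 11.8
gripper_force: 12.0
```

>>> arm_command(motion=[[[0,0.9,-0.3],[0,0,0]],[[0,0,0],[0,0,0]],[[0,0,0],[0,0,0]]])

```text
time: 6.15
tool_pos: [532.1, 112.9, 270.2]
ee_rot: [0.997, 0.073, 0.003, -0.001]
force: [-1.4, 5.2, 14.1]
width: 11.4
gripper_force: 12.0
```

Run:
```python
from h import *
goto(binw([0,62+49.9,115+168.9-19]),8.3)
c=cap('scene'); f=c['frame']; np.savez('s2.npz',**c); np.savez('t2.npz',**cap('top'))
cv2.imwrite('pics/g2.png',cv2.resize(f[130:330,200:440],(720,600),interpolation=cv2.INTER_CUBIC))
```

```text
t 6.15 pos [532.1 112.9 270.2] F [-1.4  5.2 14.1] w 11.4 gf 12.001436054706573
shift old axes [-0.13  0.1   0.53] new axes [-0.13  0.1   0.53] turn [-0.06 -0.31  0.03] j [-0.01  0.04  1.61  0.    1.48  1.41]
```

View pics/g2.png

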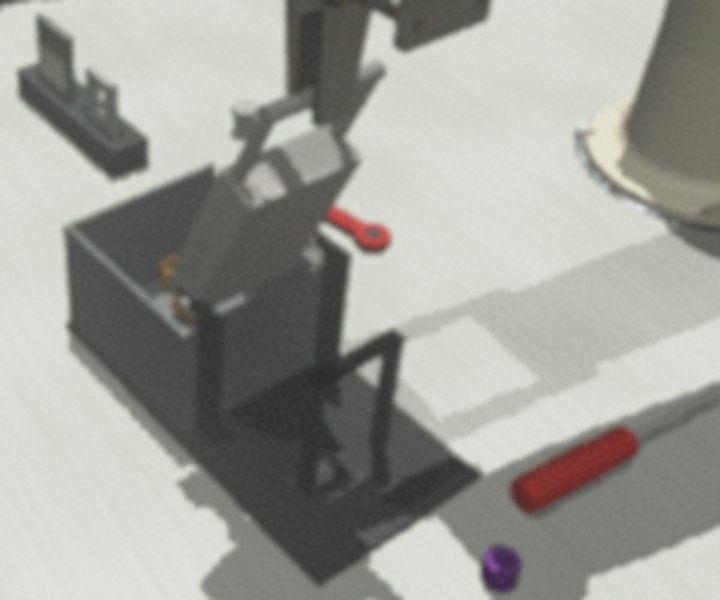

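The tray is tilted to about 1.16 rad, and at least two bushes show in the bin at about (170,270) and (185,300). I'll tip it slightly more and wait before lowering.

>>> arm_command(motion=[[[0,0.6,-0.12],[0,0,0]],[[0,0,0],[0,0,0]],[[0,0,0],[0,0,0]],[[0,0,0],[0,0,0]],[[0,0,0],[0,0,0]]])

```text
time: 6.88
tool_pos: [533.0, 106.9, 271.7]
ee_rot: [0.997, 0.073, 0.003, -0.0]
force: [-2.5, 4.0, 14.4]
width: 11.3
gripper_force: 12.0
```

Run:
```python
from h import *
goto(binw([0,237,135-19+5]),8.3)
c=cap('top'); f=c['frame']; np.savez('t2.npz',**c); 
hsv=cv2.cvtColor(f,cv2.COLOR_BGR2HSV); m=cv2.inRange(hsv,(8,110,60),(28,255,255)); n,l,s,ce=cv2.connectedComponentsWithStats(m); X=pts(c)
for i in range(1,n):
    if s[i,4]>4 and ce[i][1]>100: print(ce[i],s[i],RB@np.nanmedian(X[l==i],0)-[541.5,-78,0])
```

```text
t 6.875 pos [533.  106.9 271.7] F [-2.5  4.  14.4] w 11.3 gf 12.00121209025383
shift old axes [ -0.21 -13.01  15.08] new axes [ -0.13 -13.02  15.07] turn [-0.03 -0.33  0.04] j [-0.03  0.04  1.61  0.    1.48  1.4 ]
[247.80851064 184.57446809] [245 181   8   9  47] [ 40.14046081 -56.50345482  31.00245199]
[176.91666667 197.16666667] [172 196  11   4  24] [-10.63787203  69.98527949 390.90672725]
[179.125 205.25 ] [178 203   3   5   8] [-23.69056746  71.33513619 377.98320291]
[236.08571429 206.6       ] [232 202  10  10  70] [ -9.02569075 -20.37831534  29.53214109]
[251.1  208.98] [247 205  10  10  50] [-20.31468648 -55.69523236  28.4051827 ]
```

All three bushes lie in the bin (z about 30). Lowering along the reverse arc.

>>> arm_command(motion=[[[0,-0.6,0.12],[0,0,0]],[[0,-0.95,0.32],[0,0,0]],[[0,-0.95,0.32],[0,0,0]],[[0,-0.92,0.45],[0,0,0]],[[0,-0.92,0.45],[0,0,0]]])

```text
time: 7.55
tool_pos: [526.5, 149.6, 252.4]
ee_rot: [0.997, 0.072, 0.002, -0.0]
force: [4.1, 2.2, 3.5]
width: 11.5
gripper_force: 12.0
```

>>> arm_command(motion=[[[0,-0.86,0.55],[0,0,0]],[[0,-0.86,0.55],[0,0,0]],[[0,-0.79,0.66],[0,0,0]],[[0,-0.79,0.66],[0,0,0]],[[0,-0.71,0.75],[0,0,0]]])

```text
time: 8.18
tool_pos: [520.5, 189.3, 218.5]
ee_rot: [0.997, 0.072, 0.001, -0.0]
force: [4.8, 2.6, 1.9]
width: 11.5
gripper_force: 12.0
```

>>> arm_command(motion=[[[0,-0.71,0.75],[0,0,0]],[[0,-0.62,0.82],[0,0,0]],[[0,-0.62,0.82],[0,0,0]],[[0,-0.52,0.89],[0,0,0]],[[0,-0.52,0.89],[0,0,0]]])

```text
time: 8.8
tool_pos: [515.7, 217.9, 175.9]
ee_rot: [0.997, 0.072, 0.0, 0.001]
force: [5.5, -0.1, -0.8]
width: 11.8
gripper_force: 12.0
```

Run:
```python
from h import *
goto(binw([0,237,135-19+5]),8.3)
```

```text
t 8.8 pos [515.7 217.9 175.9] F [ 5.5 -0.1 -0.8] w 11.8 gf 12.003427147865295
shift old axes [-0.03 -1.79  5.49] new axes [-0.03 -1.78  5.49] turn [0.09 0.   0.  ] j [ 0.18  0.15  1.68 -0.    1.31  1.61]
```

>>> arm_command(motion=[[[0,-0.4,0.95],[0,0,0]],[[0,-0.4,0.95],[0,0,0]],[[0,-0.3,0.98],[0,0,0]],[[0,-0.3,0.98],[0,0,0]],[[0,-0.18,1.0],[0,0,0]]])

```text
time: 9.43
tool_pos: [513.2, 233.6, 127.4]
ee_rot: [0.997, 0.072, -0.0, 0.001]
force: [5.4, -2.7, -0.3]
width: 11.2
gripper_force: 12.0
```

>>> arm_command(motion=[[[0,-0.18,1.0],[0,0,0]],[[0,0,0],[0,0,0]],[[0,0,0],[0,0,0]]])

```text
time: 9.8
tool_pos: [513.1, 234.6, 117.8]
ee_rot: [0.997, 0.072, -0.0, 0.001]
force: [4.4, -3.9, -0.4]
width: 11.7
gripper_force: 12.0
```

>>> arm_command(motion=[[[0,0,0.15],[0,0,0]],[[0,0,0],[0,0,0]]])

```text
time: 10.05
tool_pos: [513.2, 234.7, 117.6]
ee_rot: [0.997, 0.072, -0.0, 0.001]
force: [1.0, -5.5, 7.6]
width: 11.3
gripper_force: 12.0
```

>>> arm_command(motion=[[[0,0,0],[0,0,0]],[[0,0,0],[0,0,0]],[[0,0,0],[0,0,0]],[[0,0,-2],[0,0,0]],[[0,0,-3],[0,0,0]]], gripper=0.45)

```text
time: 10.68
tool_pos: [511.6, 235.8, 165.8]
ee_rot: [0.997, 0.073, -0.002, 0.0]
force: [0.3, 0.6, 0.2]
width: 41.3
gripper_force: 0.0
```

>>> arm_command(motion=[[[0,0,-4],[0,0,0]],[[0,0,-4],[0,0,0]],[[0,0,0],[0,0,0]]])

```text
time: 11.05
tool_pos: [514.8, 236.5, 250.5]
ee_rot: [0.997, 0.073, 0.003, -0.001]
force: [0.6, -0.0, 0.1]
width: 41.8
gripper_force: 0.0
```

Run:
```python
from h import *
# holder: yaw, target grasp
goto([506.8,-360.5,230],96.6)
c=cap('scene'); X=pts(c); x,y,z=np.moveaxis(X,-1,0); 
B=RB@np.array([0,0,0]); bx=x*RB[0,0]+y*RB[0,1]; by=x*RB[1,0]+y*RB[1,1]
m=(abs(bx-541)<30)&(by>150)&(by<168)&(z>60)&(z<160)
print('bar z',np.percentile(z[m],[5,50,95]),'by',np.percentile(by[m],[5,50,95]))
np.savez('s3.npz',**c)
```

```text
t 11.05 pos [514.8 236.5 250.5] F [ 0.6 -0.   0.1] w 41.8 gf 0.0
shift old axes [-9.45 58.96  1.94] new axes [-59.21  -7.66   2.05] turn [  0.26  -0.34 -88.27] j [0.22 0.11 1.58 0.   1.45 1.64]
bar z [133.88815643 139.2423863  141.4285955 ] by [154.65588887 161.35005585 164.08850102]
```

The tray is flat again: the bar top is at z 139, as before. On to the holder.

>>> arm_command(motion=[[[-0.8,4.9,0],[0,0,0]],[[-0.8,4.9,0],[0,0,0]],[[-0.8,4.9,0],[0,0,0]],[[-0.8,4.9,0],[0,0,0]],[[-0.8,4.9,0],[0,0,0]]])

```text
time: 11.72
tool_pos: [507.5, -13.5, 244.5]
ee_rot: [0.997, 0.073, -0.002, -0.001]
force: [0.6, -0.3, -0.1]
width: 40.8
gripper_force: 0.0
```

>>> arm_command(motion=[[[-0.8,4.9,0],[0,0,0]],[[-0.8,4.9,0],[0,0,0]],[[-0.8,4.9,0],[0,0,0]],[[-0.8,4.9,0],[0,0,0]],[[-0.8,4.9,0],[0,0,0]]])

```text
time: 12.35
tool_pos: [503.6, -261.4, 244.4]
ee_rot: [0.997, 0.072, -0.001, -0.001]
force: [0.6, -0.3, -0.7]
width: 41.2
gripper_force: 0.0
```

>>> arm_command(motion=[[[-0.8,4.9,0],[0,0,0]],[[-0.65,5.0,0],[0,0,0]],[[0,0,0],[0,0,-9.8]],[[0,0,0],[0,0,-9.8]],[[0,0,0],[0,0,-9.8]]])

```text
time: 12.98
tool_pos: [503.8, -359.8, 244.0]
ee_rot: [0.945, 0.326, -0.001, -0.002]
force: [0.0, 0.2, 0.1]
width: 41.2
gripper_force: 0.0
```

>>> arm_command(motion=[[[0,0,0],[0,0,-9.8]],[[0,0,0],[0,0,-9.8]],[[0,0,0],[0,0,-9.8]],[[0,0,0],[0,0,-9.8]],[[0,0,0],[0,0,-9.8]]])

```text
time: 13.6
tool_pos: [503.9, -359.6, 244.1]
ee_rot: [0.725, 0.689, 0.0, -0.002]
force: [0.2, -0.2, 0.3]
width: 41.4
gripper_force: 0.0
```

>>> arm_command(motion=[[[0,0,0],[0,0,-9.8]],[[0,0,0],[0,0,0]]])

```text
time: 13.85
tool_pos: [504.0, -359.8, 244.5]
ee_rot: [0.667, 0.746, 0.0, -0.002]
force: [-0.5, 0.3, -0.7]
width: 41.1
gripper_force: 0.0
```

Run:
```python
from h import *
goto([506.8,-360.5,64],96.6)
```

```text
t 13.85 pos [ 504.  -359.8  244.5] F [-0.5  0.3 -0.7] w 41.1 gf 0.0
shift old axes [-0.15  0.31 18.05] new axes [-0.1   0.27 18.05] turn [-0.12 -0.18 -0.2 ] j [-0.81  0.26  1.42  0.    1.46 -0.93]
```

>>> arm_command(motion=[[[-0.1,0.28,4.5],[0,0,-0.2]],[[0,0,4.5],[0,0,0]],[[0,0,4.5],[0,0,0]],[[0,0,3.0],[0,0,0]],[[0,0,0],[0,0,0]]])

```text
time: 14.48
tool_pos: [505.4, -358.9, 77.8]
ee_rot: [0.665, 0.746, 0.0, -0.004]
force: [-0.6, 1.0, 0.6]
width: 41.8
gripper_force: 0.0
```

Run:
```python
from h import *
goto([506.8,-360.5,64],96.6)
```

```text
t 14.475 pos [ 505.4 -358.9   77.8] F [-0.6  1.   0.6] w 41.8 gf 0.0
shift old axes [-0.18  0.13  1.37] new axes [-0.17  0.13  1.38] turn [-0.27 -0.37 -0.04] j [-0.81  0.41  1.57  0.    1.17 -0.93]
```

>>> arm_command(motion=[[[-0.15,0.1,1.4],[0,0,0]],[[0,0,0],[0,0,0]]])

```text
time: 14.72
tool_pos: [508.8, -362.7, 67.6]
ee_rot: [0.665, 0.747, 0.0, -0.0]
force: [0.8, 0.2, 0.0]
width: 41.3
gripper_force: 0.0
```

>>> arm_command(motion=[[[0,0,0],[0,0,0]],[[0,0,0],[0,0,0]],[[0,0,0],[0,0,0]],[[0,0,0],[0,0,0]]], gripper=0, grip_force=15)

```text
time: 15.22
tool_pos: [507.9, -362.9, 67.9]
ee_rot: [0.664, 0.747, -0.001, -0.001]
force: [-4.4, -0.6, 2.4]
width: 8.1
gripper_force: 14.9
```

Run:
```python
from h import *
goto([506.8,-360.5,64],96.6)
```

```text
t 15.225 pos [ 507.9 -362.9   67.9] F [-4.4 -0.6  2.4] w 8.1 gf 14.927444905042648
shift old axes [ 0.25 -0.08  0.39] new axes [ 0.25 -0.08  0.39] turn [-0.13  0.01  0.14] j [-0.81  0.43  1.57 -0.    1.14 -0.93]
```

Gripped at 8.1 mm. I'll regrip 5 mm deeper and better centred, firmly, then lift straight up.

>>> arm_command(motion=[[[0,0,0],[0,0,0]],[[0.1,-0.05,0.25],[0,0,0]],[[0.1,0,0.25],[0,0,0]]], gripper=0.25)

```text
time: 15.6
tool_pos: [508.0, -360.6, 62.4]
ee_rot: [0.665, 0.747, 0.0, -0.0]
force: [-0.7, -0.0, -0.1]
width: 22.9
gripper_force: 0.0
```

>>> arm_command(motion=[[[0,0,0],[0,0,0]],[[0,0,0],[0,0,0]],[[0,0,0],[0,0,0]],[[0,0,0],[0,0,0]]], gripper=0, grip_force=45)

```text
time: 16.1
tool_pos: [506.7, -360.8, 62.4]
ee_rot: [0.664, 0.747, -0.001, -0.001]
force: [-7.0, -0.8, 0.6]
width: 7.3
gripper_force: 45.0
```

Run:
```python
from h import *
goto([506.8,-360.5,64],96.6)
```

```text
t 16.1 pos [ 506.7 -360.8   62.4] F [-7.  -0.8  0.6] w 7.3 gf 44.95019495487213
shift old axes [ 0.02  0.01 -0.16] new axes [ 0.02  0.01 -0.16] turn [-0.16 -0.05  0.13] j [-0.81  0.43  1.58 -0.    1.13 -0.93]
```

>>> arm_command(motion=[[[0,0,-1],[0,0,0]],[[0,0,-1.5],[0,0,0]],[[0,0,-3],[0,0,0]],[[0,0,-3.5],[0,0,0]],[[0,0,-3],[0,0,0]]])

```text
time: 16.73
tool_pos: [509.7, -361.3, 186.5]
ee_rot: [0.664, 0.747, 0.001, 0.003]
force: [-0.6, 0.0, -0.6]
width: 7.7
gripper_force: 45.0
```

Run:
```python
from h import *
goto(binw([-76,0,52+52.4+75]),98.3)
c=cap('scene'); X=pts(c); x,y,z=np.moveaxis(X,-1,0)
m=(abs(x-507)<25)&(abs(y+360)<45)&(z>100)&(z<215)
P=X[m]; print(len(P),'z',np.percentile(P[:,2],[1,50,99]))
L=P[(P[:,2]<165)]; r=cv2.minAreaRect(L[:,:2].astype(np.float32)); print(r); q=L.mean(0); u,s,v=np.linalg.svd(L-q,full_matrices=False); print('face normal',v[2],'c',q)
```

```text
t 16.725 pos [ 509.7 -361.3  186.5] F [-0.6  0.  -0.6] w 7.7 gf 44.975141286849976
shift old axes [35.34  0.35  0.59] new axes [35.31  1.33  0.71] turn [ 0.26  0.2  -1.59] j [-0.81  0.3   1.49  0.    1.35 -0.93]
337 z [134.5679234  175.34488532 214.24584139]
((512.012451171875, -362.4116516113281), (8.445662498474121, 64.88569641113281), 9.085250854492188)
face normal [-0.98693846 -0.16045162  0.01441331] c [ 512.48406111 -357.10629631  149.38827885]
```

>>> arm_command(motion=[[[0,0,0],[0,0,-1.6]],[[5,0.2,0],[0,0,0]],[[5,0.2,0],[0,0,0]],[[5,0.2,0],[0,0,0]],[[5,0.2,0],[0,0,0]]])

```text
time: 17.4
tool_pos: [486.1, -159.5, 181.0]
ee_rot: [0.654, 0.757, 0.0, -0.001]
force: [0.6, 0.1, 0.4]
width: 7.6
gripper_force: 45.0
```

>>> arm_command(motion=[[[5,0.2,0],[0,0,0]],[[5,0.2,0],[0,0,0]],[[5,0.1,0],[0,0,0]],[[0.3,0,0],[0,0,0]],[[0,0,0],[0,0,0]]])

```text
time: 18.02
tool_pos: [469.5, -9.6, 181.8]
ee_rot: [0.654, 0.757, -0.0, -0.0]
force: [-0.1, 0.5, -1.5]
width: 7.6
gripper_force: 45.0
```

Run:
```python
from h import *
goto(binw([-76,0,52+52.4+30]),98.3)
for n in ('scene','top'):
    c=cap(n); X=pts(c); np.savez(n+'4.npz',**c)
    B=X@RB.T-np.array([541.5,-78,0]); x,y,z=np.moveaxis(B,-1,0)
    for nm,m in (('holder',(abs(x+76)<25)&(abs(y)<60)&(z>108)&(z<160)),('fronttop',(abs(x+68)<6)&(abs(y)<73)&(z>78)&(z<86)),('lip',(x<-78)&(x>-105)&(abs(y)<50)&(z>60)&(z<79)),('cheek',(abs(x+76)<8)&(abs(y)<60)&(z>60)&(z<71)),('-y wall',(abs(y+73)<8)&(z>94)&(z<106)&(abs(x)<60)),('+xwall',(abs(x-68)<8)&(z>94)&(z<106)&(abs(y)<60))):
        P=B[m]
        if len(P)>4: print(n,nm,len(P),np.percentile(P,[2,50,98],axis=0).round(1).tolist())
cv2.imwrite('pics/t4.png',cv2.resize(cap('top')['frame'][160:260,180:290],(660,600),interpolation=cv2.INTER_CUBIC))
```

```text
t 18.025 pos [469.5  -9.6 181.8] F [-0.1  0.5 -1.5] w 7.6 gf 44.97495353221893
shift old axes [-0.08  0.23  4.74] new axes [-0.08  0.23  4.74] turn [-0.05 -0.02  0.08] j [-0.28 -0.09  1.92 -0.    1.31 -0.42]
scene holder 228 [[-80.2, -28.8, 130.5], [-73.9, 5.2, 145.1], [-72.1, 29.8, 159.5]]
scene fronttop 59 [[-72.2, -71.3, 78.2], [-68.1, -38.6, 80.9], [-65.5, -5.3, 83.5]]
scene lip 35 [[-91.8, -41.0, 67.0], [-87.5, -28.8, 71.2], [-84.2, -16.8, 75.8]]
scene cheek 10 [[-70.3, -53.1, 61.1], [-68.5, -41.7, 64.5], [-68.2, -27.0, 70.2]]
scene -y wall 139 [[-58.0, -76.0, 94.1], [0.7, -72.1, 98.7], [56.8, -69.8, 101.2]]
scene +xwall 132 [[64.6, -58.5, 94.3], [67.9, 2.4, 99.0], [69.4, 56.9, 102.0]]
top -y wall 57 [[-12.9, -74.7, 94.4], [22.8, -72.7, 98.8], [57.9, -70.7, 102.4]]
top +xwall 105 [[66.2, -56.8, 94.6], [68.1, 2.5, 99.1], [70.6, 57.5, 102.9]]
```

View pics/t4.png

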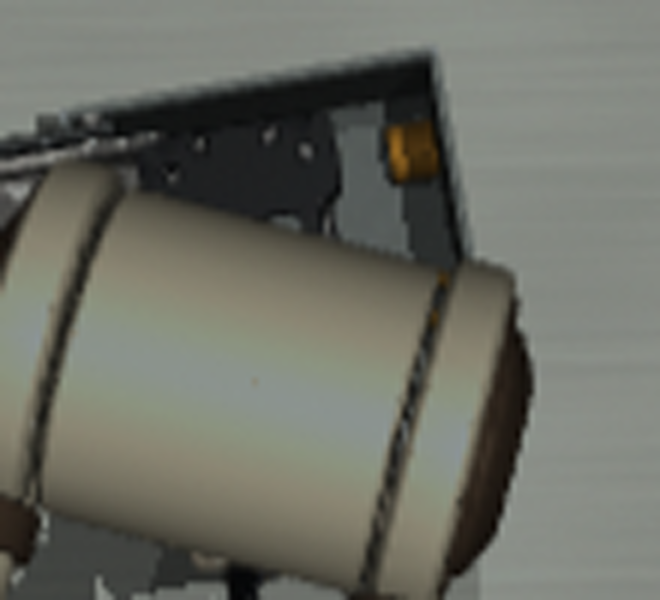

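The arm hides the holder from above, with one bush visible at (412,152). The scene depth puts the holder about 2 mm too far forward (bin -x) and centred in y. I'll correct that and stop just above the wall for a check.

>>> arm_command(motion=[[[0,0.22,1.5],[0,0,0]],[[0,0,1.5],[0,0,0]],[[0,0,0.8],[0,0,0]],[[0,0,0],[0,0,0]],[[0,0,0],[0,0,0]]])

```text
time: 18.8
tool_pos: [472.3, -9.3, 145.0]
ee_rot: [0.654, 0.757, 0.0, 0.0]
force: [0.5, -0.1, 0.1]
width: 7.6
gripper_force: 45.0
```

Run:
```python
from h import *
goto(binw([-76,0,52+52.4]),98.3)
Ps=[];Fs=[]
for i in range(4):
    c=cap('scene'); X=pts(c); B=X@RB.T-np.array([541.5,-78,0]); x,y,z=np.moveaxis(B,-1,0)
    Ps.append(B[(abs(x+76)<12)&(abs(y)<28)&(z>96)&(z<135)]); Fs.append(B[(abs(x+68)<6)&(y<-33)&(y>-73)&(z>79)&(z<85)])
    print(bot.get_state()['tool_pos'].round(1),np.median(Ps[-1][:,0]).round(1))
P=np.vstack(Ps); F=np.vstack(Fs); print('face x',np.median(P[:,0]),'slope vs z',np.polyfit(P[:,2],P[:,0],1)[0],'slope vs y',np.polyfit(P[:,1],P[:,0],1)[0],'wall x',np.median(F[:,0]),len(F))
a=np.vstack([B[(abs(x+76)<12)&(abs(y)<50)&(z>93)&(z<115)]]); print('y',np.percentile(a[:,1],[2,98]),'zmin',np.percentile(B[(abs(x+76)<12)&(abs(y)<28)&(z>86)&(z<135)][:,2],[1,5]))
f=c['frame']; q=proj(c,binw([-76,0,90])).astype(int); print(q)
cv2.imwrite('pics/s5.png',cv2.resize(f[q[1]-45:q[1]+45,q[0]-60:q[0]+60],(800,600),interpolation=cv2.INTER_CUBIC))
```

```text
t 18.8 pos [472.3  -9.3 145. ] F [ 0.5 -0.1  0.1] w 7.6 gf 44.975059032440186
shift old axes [-0.06 -0.05  4.06] new axes [-0.06 -0.05  4.06] turn [0.03 0.01 0.01] j [-0.28 -0.05  1.95  0.    1.23 -0.42]
[472.4  -9.4 145.2] -70.9
[472.4  -9.4 145.3] -70.7
[472.4  -9.4 145.3] -70.9
[472.4  -9.3 145.2] -70.7
face x -70.77404966203852 slope vs z 0.011541329689584994 slope vs y -0.02398176093424944 wall x -68.17447171858976 119
y [-29.93454273   0.63682433] zmin [92.78673093 96.76135844]
[292 201]
```

View pics/s5.png

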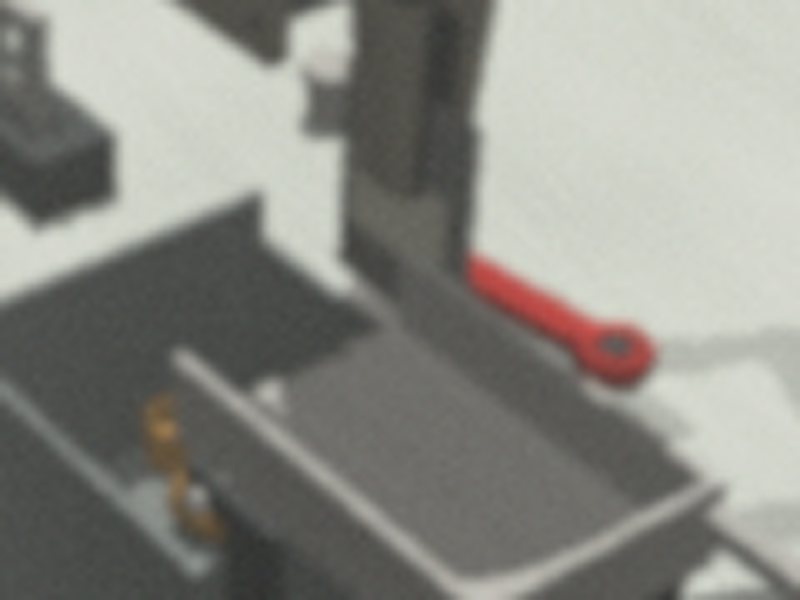

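The holder hangs just above the wall at (370,260), its back face about 0.6 mm from the wall plane. I'll shift it 1.2 mm towards the flared lip and go down.

>>> arm_command(motion=[[[-0.03,-0.12,0.4],[0,0,0]],[[0,0,0.6],[0,0,0]],[[0,0,0.6],[0,0,0]],[[0,0,0.5],[0,0,0]],[[0,0,0],[0,0,0]]])

```text
time: 19.62
tool_pos: [470.5, -9.6, 123.1]
ee_rot: [0.654, 0.756, -0.0, -0.001]
force: [0.2, 0.5, -0.8]
width: 8.0
gripper_force: 45.0
```

>>> arm_command(motion=[[[0,0,0.5],[0,0,0]],[[0,0,0.4],[0,0,0]],[[0,0,0.4],[0,0,0]],[[0,0,0.3],[0,0,0]],[[0,0,0],[0,0,0]]])

```text
time: 20.25
tool_pos: [470.6, -9.7, 107.4]
ee_rot: [0.654, 0.756, -0.0, -0.0]
force: [-0.7, -0.3, -0.7]
width: 7.4
gripper_force: 45.0
```

>>> arm_command(motion=[[[0,0,0.3],[0,0,0]],[[0,0,0.3],[0,0,0]],[[0,0,0.2],[0,0,0]],[[0,0,0],[0,0,0]]])

```text
time: 20.75
tool_pos: [471.3, -9.8, 100.5]
ee_rot: [0.654, 0.757, 0.0, 0.0]
force: [-2.8, 0.5, 6.9]
width: 7.9
gripper_force: 45.0
```

Spring contact at 6.9 N, so it is in the pocket. Pressing further.

>>> arm_command(motion=[[[0,0,0.2],[0,0,0]],[[0,0,0.2],[0,0,0]],[[0,0,0],[0,0,0]],[[0,0,0],[0,0,0]]])

```text
time: 21.25
tool_pos: [471.3, -9.9, 97.1]
ee_rot: [0.654, 0.757, 0.0, 0.0]
force: [-4.6, 1.0, 11.1]
width: 7.8
gripper_force: 45.0
```

>>> arm_command(motion=[[[0,0,0.1],[0,0,0]],[[0,0,0.1],[0,0,0]],[[0,0,0],[0,0,0]],[[0,0,0],[0,0,0]]], grip_force=55)

```text
time: 21.75
tool_pos: [471.5, -9.9, 96.2]
ee_rot: [0.654, 0.757, -0.0, 0.0]
force: [-7.9, 0.2, 19.6]
width: 7.9
gripper_force: 55.0
```

>>> arm_command(motion=[[[0,-0.05,0.05],[0,0,0]],[[0,0,0],[0,0,0]],[[0,0,0],[0,0,0]],[[0,0,0],[0,0,0]]])

```text
time: 22.25
tool_pos: [471.5, -9.9, 96.3]
ee_rot: [0.654, 0.757, 0.0, 0.001]
force: [-7.5, 1.5, 21.3]
width: 7.4
gripper_force: 55.0
```

Run:
```python
from h import *
goto(binw([-76,0,44+52.2]),98.3)
c=cap('scene'); X=pts(c); B=X@RB.T-np.array([541.5,-78,0]); x,y,z=np.moveaxis(B,-1,0)
m=(abs(x+76)<12)&(abs(y)<30)&(abs(y)>12)&(z>85)&(z<150); P=B[m]; print('holder top z',np.percentile(P[:,2],[50,95,99]),'x',np.median(P[:,0]),'slope z',np.polyfit(P[:,2],P[:,0],1)[0])
m=(abs(x)<30)&(abs(y-237)<9)&(z>60)&(z<200); print('bar top',np.percentile(z[m],[50,95]))
cv2.imwrite('pics/fin.png',cv2.resize(c['frame'][120:330,160:440],(800,600),interpolation=cv2.INTER_CUBIC))
```

```text
t 22.25 pos [471.5  -9.9  96.3] F [-7.5  1.5 21.3] w 7.4 gf 54.970518350601196
shift old axes [-0.01  0.04  0.01] new axes [-0.01  0.04  0.01] turn [0.08 0.03 0.03] j [-0.28  0.02  2.    0.    1.13 -0.42]
holder top z [122.35766964 129.17385142 137.06989226] x -72.72161597549976 slope z -0.1129501749870128
bar top [139.1322731  141.27501089]
```

View pics/fin.png

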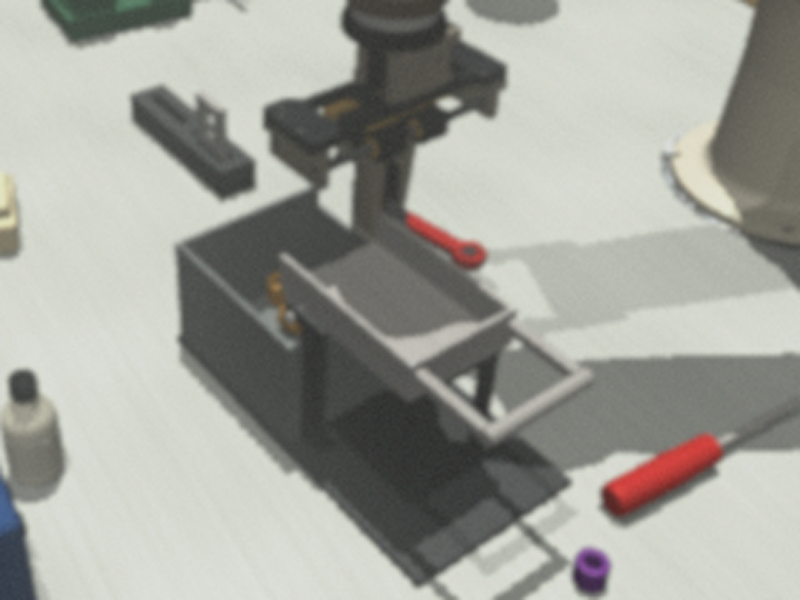

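The tray is flat and empty, with the bushes in the bin at (280,300). The holder is in the pocket behind the front wall. The extra push raised the force to 21 N (the spring reaches 12 N) with no further travel, so it is on the hard stop with its lower edge at about 44 mm.

```bash
python3 -c "
from bench import bot
print(bot.sign_off())"
```

```text
the job is handed in; nothing more can be done
None
```

The job is handed in: the three bushes are in the bin, the tray is flat again, and the holder was held pressed on its hard stop (21 N, 22 s used); I saw no other item disturbed.

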